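# Set the cheese cutter's portion stop and load the block

### The job

Set the wire cutter up for 90 mm portions: lift the portion stop by its black grip out of its present slot, carry it along to the third slot from the wire and let it drop fully home. Then lay the block of cheese gently on the white bed, lengthwise across the wire line, with one end square and flush against the stop plate. Leave the wire arm parked up and the other things where they are.

Things in the scene. Friction and masses are not known exactly. Their poses are not given: they have to be found in the camera images.
- cutter: Cheese wire cutter, fixed: white bed 240 x 360 mm on a steel tray. Origin on the counter under the bed's centre; bed top 35 mm above it. x: front edge -120 mm (robot side) to rear +120 mm; y: along its length, -180 to +180 mm. The wire line is a dark groove across the bed at y = -32 mm. Steel rear bracket, 58 mm tall, at x 89 to 154, y -44 to -20 mm
- third_slot (a point): Centre of the mouth of the third slot (90 mm portions) in the steel bar along the cutter's front edge: cutter x -127, y 60, z 50 mm (bar top). The bar is 12 mm wide with five slots cut down from above at y = 0, 30, 60, 90, 120 mm, each 14 mm deep, 10 mm wide, 16 mm at the chamfered mouth. Dark ticks on the bed mark 30, 60, 90, 120, 150 mm from the wire. Axes as the cutter's
- stop_grip (a point): Centre of the black grip on the portion stop's front end: block 42 (cutter x) x 22 (y) x 46 mm high, taken from above across the 22 mm; at cutter x -114 mm, 89 mm above the counter when down; axes then as the cutter's. A 7 mm pin under it sits in a slot with 1.5 mm play each way and blocks travel until the grip is raised over 12 mm. Starts in the first slot (y = 0)
- stop_plate (a point): Centre of the portion stop's face towards the wire (-y side), the face the cheese rests against: upright metal plate 4 mm thick, 215 mm long (cutter x -118 to +97), 37 to 87 mm above the counter, in the y middle of the grip, which stands 9 mm proud of this face at x -135 to -93. Hinged on a 12 mm rear rod at cutter x 105, z 50 mm; 0.5 kg, about 3 N to lift at the grip
- stop_slide (a joint): Travel of the portion stop along the rear rod, m: 0 in the first slot, 0.030 in the second, 0.060 in the third, grows along the cutter's +y (away from the wire); about 1 N friction; limits -0.008 and 0.126
- stop_lift (a joint): Tilt of the portion stop about the rear rod, rad: 0 when fully down in a slot, about 0.055 when its pin rests on the top of the bar, grows as the grip is lifted (grip is 0.22 m from the rod); limit 0.6; falls down by its weight when released
- wire_arm (a joint): Wire arm hinged at the rear of the cutter (cutter x 143, y -32, z 40 mm), rad: 0 = parked up, leaning back past upright on its stop: a thin steel hoop with black handle, cutter x 139 to 295 mm, up to 345 mm above the counter; grows as it comes down towards the bed. Not to be moved
- cheese_center (a point): Centre of a loose block of yellow cheese, 55 mm (its x) x 160 mm (its y) x 60 mm (its z, upright), about 0.56 kg, orange rind on top; both ends alike. It starts lying on a fixed pine board 18 mm thick. In place its long axis lies along the cutter's y
- wheel: Bystander: small whole orange cheese wheel, 156 mm across, 70 mm high; origin under its centre. Leave it
- twine: Bystander: cone of twine on a cardboard core, 80 mm across, 110 mm high; origin under its centre. Leave it
- knife: Bystander: cheese knife with black handle, about 350 mm long along its y, lying on a yellow cutting board; origin about 140 mm from the blade's tip. Leave it
Not all that is in view belongs to the job. What is meant by the part that bears cheese_center is not purple, and is the larger of those in its own colour.

How it is judged:
By the outcome, as a careful person would: the job done as asked, in the order asked, and still so for the second after the job is handed in, with the robot touching nothing.
It also fails if it takes over 58 s, if anything falls off the work surface, if the arm or the gripper's body presses on something with over 40 N, if the wrist force passes 120 N, or if a joint passes its speed limit or range.

### The arm

A 6-joint arm with a two-finger parallel gripper is mounted at the origin on the work surface. World frame = base frame: x ahead of the robot, y to its left, z up, the work surface at z = 0. Lengths are in m, angles in rad, forces in N, time in s.
With the tool pointing down it reaches from about 0.375 to 0.9 m from the base axis. Payload 3.1 kg.
Tool frame: the origin (TCP) lies between the finger pads; the fingertips stand 22 mm ahead of it and the grasp point (between the pads) lies 3 mm ahead of it; z points along the fingers, y is the line along which they close (so a half turn about z gives the same grasp; the last joint's range is limited). The gripper opens to 87 mm and grips with 3 to 60 N. Pads are 19 mm wide; open, the fingers measure 117 mm over their backs; the gripper's body (75 mm by 190 mm) begins 51 mm behind the grasp point.
Start: joints at [-1.395, 0.527, 1.433, -0, 1.181, -0.178], TCP at [0.217, -0.586, 0.245] pointing down, gripper open.
Joint ranges: [-3.08, 3.08], [-0.75, 2.2], [0.22, 2.44], [-1.43, 4.57], [0, 2.65], [-2.85, 2.85]. Speed limits (rad/s): [2.79, 2.79, 3.14, 3.14, 3.14, 3.14].

### API

Orientations are given as a unit quaternion [x, y, z, w].
In Python, from rig import get_obs, camera, get_calibration, hand_in, cut_out gives the robot as it stands.
- The arm moves only by the shell command python3 -m inch 'ROWS' [OPENING] [FORCE]. ROWS is JSON, one flat list of numbers, 6 for each row, row after row: the shift along the tool's x, y, z scaled (see below), then the turn, a rotation vector about the tool's x, y, z scaled (see below). A call has 1 to 20 rows; each row is the pose to reach, as a shift and turn from the pose commanded when the call began, along the tool's axes at that moment; what a row does not reach only later rows make up. The controller multiplies each number of a shift by 0.08 m and each number of a turn by 90 degrees. A row lasts 1/12 s, in which the tool goes at most 41.7 mm and 7.16 degrees, less where a joint would pass 70% of its speed; a pose out of reach is approached as far as the arm can. A call with a number of a shift or a turn outside -1 to 1 is refused whole. A call with a gripper value outside its range is refused whole. OPENING is the finger opening in mm, from 0 to 87, set as the call begins (- or left out, the last holds). The fingers move at their own pace and stop on an object; FORCE is the grip in N (left out, the last holds). Time passes only in rows, so rows that repeat a pose let the fingers close. It gives the time, the measured TCP pose, the force, the opening and the grip force at its end, in the units of the state.
- get_obs(): the state, without advancing time (a new reading comes with each control period).
- camera(name): name is "scene" or "side" or "wrist"; returns the picture (400x640x3 uint8, red, green, blue); there is no depth.
- get_calibration(name): a dict with "vertical_fov" (degrees; the focal length in pixels is half the picture's height over the tangent of half this angle, whatever the lens; pixels are square), "cx", "cy" (the principal point, pixels), "T" (4x4, takes a point from camera to world coordinates). Camera axes: x right, y down, z forward; pixel columns grow to the right and rows downward; lengths in m; the calibration is good to about 2 mm. A picture is of the moment at which its call begins: read the wrist's pose just before it. get_calibration takes no time and is no camera call; for the wrist camera it gives the pose at the moment of the call.
- hand_in(): hands the job in; it is judged then, once.
Trained networks look in the newest picture that a camera, given by its name, has taken for a name from the list of things; names that differ only in an ending like _2 or _b are one class to them, and where a whole thing is asked for, a point or a joint stands for the part that bears it (a point fixed in the world has none). Each returns a list of dicts, best first, with "conf" (0 to 1); they miss things now and then, are a little off and sometimes report something else, mostly with a low value. They report only what shows in the picture. A call takes as long as a camera call. They do not tell look-alikes from the thing itself.
- cut_out(camera, thing): "region" (400x640 bool, what is visible of it) and "bbox" ([left, top, right, bottom] in pixels, round what is visible of it).
The state is a dict: "time": time; "q": joint angles; "joint_velocities": joint speeds; "joint_torque": joint torques, N m; "position": TCP position; "tool_rot": TCP orientation; "ft_force": force on the tool from outside, world axes, zero at the start; "moment": the same for the moment, N m; "grip_width": finger opening in m; "grip_force": force on a finger pad.
Only numpy, scipy, OpenCV 4.12 (cv2) and the standard library are available. Lean on these libraries where they do the work, as an engineer would, in place of code of your own. Each camera call takes 0.05 s, during which the arm holds its last target. There are 200 camera calls.

## Working session

There is one attempt and no reset: what is moved stays moved. The work goes in short steps, Python scripts to look and compute and a shell command to move; the robot and the scene stay as the last step left them, time stands still between calls to the robot, and variables do not carry over. Pictures are saved under pics/ and viewed, at most 10 in all, crops included, and the job is handed in when it is done.

```bash
ls; mkdir -p pics; cat > h.py <<'E'
import numpy as np, cv2, json
from rig import *
from scipy.spatial.transform import Rotation as R
def K(n):
    c=get_calibration(n); f=200/np.tan(np.radians(c["vertical_fov"])/2); return f,c["cx"],c["cy"],np.array(c["T"])
def ray(n,px,z,k=None):
    f,cx,cy,T=k or K(n); d=T[:3,:3]@np.array([(px[0]-cx)/f,(px[1]-cy)/f,1]); o=T[:3,3]
    return o+d*(z-o[2])/d[2]
def proj(n,P,k=None):
    f,cx,cy,T=k or K(n); p=(np.atleast_2d(P)-T[:3,3])@T[:3,:3]; return np.c_[f*p[:,0]/p[:,2]+cx,f*p[:,1]/p[:,2]+cy]
E
python3 - <<'E'
from h import *
a=camera("scene");b=camera("side")
cv2.imwrite("pics/scene.png",a[...,::-1]);cv2.imwrite("pics/side.png",b[...,::-1])
for c in("scene","side"):
    f,cx,cy,T=K(c);print(c,f,cx,cy,T.round(3).tolist(),get_calibration(c).keys())
    for t in("cutter","stop_grip","cheese_center","wheel","twine","knife"):
        print(t,[(round(d["conf"],2),[int(v) for v in d["bbox"]]) for d in cut_out(c,t)])
o=get_obs();print(o["position"],o["tool_rot"],o["time"])
E
```

```text
pics
scene 389.1275094641217 315.7110755415794 202.1198015485743 [[0.539, 0.734, -0.414, 0.977], [0.842, -0.476, 0.252, -0.21], [-0.013, -0.485, -0.875, 1.016], [0.0, 0.0, 0.0, 1.0]] dict_keys(['vertical_fov', 'cx', 'cy', 'T'])
cutter [(0.74, [289, 152, 457, 277]), (0.57, [336, 156, 390, 231])]
stop_grip [(0.84, [333, 159, 391, 228])]
cheese_center [(0.91, [233, 159, 272, 212]), (0.75, [202, 349, 245, 400])]
wheel [(0.82, [258, 290, 322, 357])]
twine [(0.66, [113, 198, 159, 239])]
knife [(0.77, [397, 93, 451, 172])]
side 453.44794086888487 327.3278186433013 198.10844366129183 [[-0.969, -0.165, 0.185, 0.189], [-0.248, 0.662, -0.707, 1.279], [-0.006, -0.731, -0.683, 1.245], [0.0, 0.0, 0.0, 1.0]] dict_keys(['vertical_fov', 'cx', 'cy', 'T'])
cutter [(0.57, [210, 136, 337, 270])]
stop_grip [(0.72, [273, 209, 332, 231])]
cheese_center [(0.94, [334, 124, 373, 154]), (0.66, [287, 126, 298, 144]), (0.6, [351, 182, 392, 204])]
wheel [(0.62, [264, 145, 300, 176])]
twine [(0.42, [394, 131, 401, 156])]
knife [(0.72, [255, 285, 362, 331])]
[ 0.2171332  -0.58604995  0.24457332] [ 9.84307821e-01  1.76459947e-01 -8.09355721e-06  2.05489532e-05] 0.7
```

View pics/scene.png

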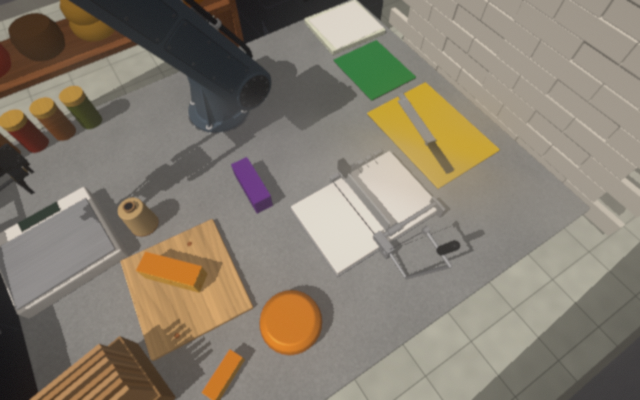

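View pics/side.png

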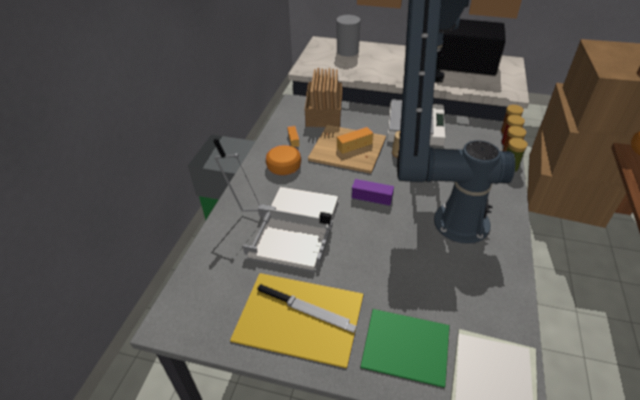

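The cheese could be any of three blocks in the scene view: a purple one at (252,185), a large orange one on the pine board at (171,271), or a small orange one on the counter at (224,375). By the description I choose (171,271). Next I check it, and the cutter, close up.

```bash
python3 - <<'E'
import cv2,numpy as np
a=cv2.imread("pics/scene.png");b=cv2.imread("pics/side.png")
r=lambda i,x0,y0,x1,y1,s:cv2.resize(i[y0:y1,x0:x1],None,fx=s,fy=s,interpolation=cv2.INTER_CUBIC)
cv2.imwrite("pics/c1.png",np.vstack([r(a,280,145,480,280,4)]))
w=np.hstack([r(a,120,215,260,365,2.8),r(b,235,180,375,330,2.8)])
cv2.imwrite("pics/c2.png",w);print(w.shape)
E
```

```text
(420, 784, 3)
```

View pics/c1.png

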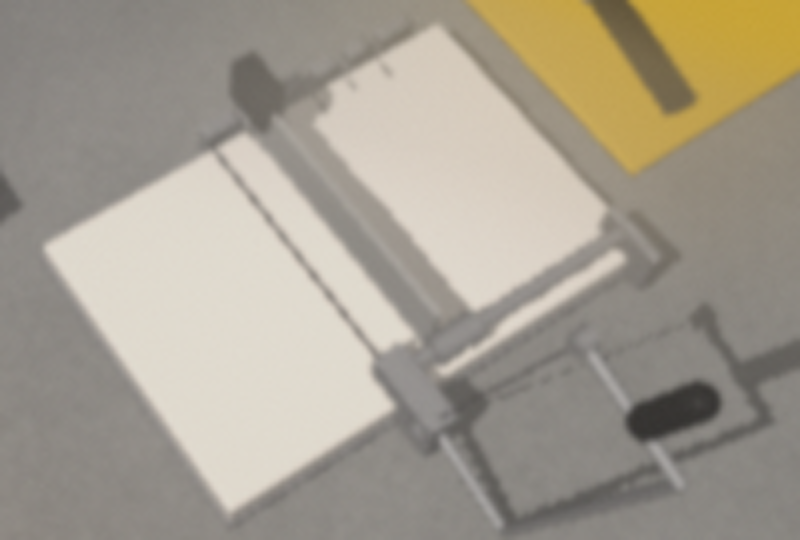

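View pics/c2.png

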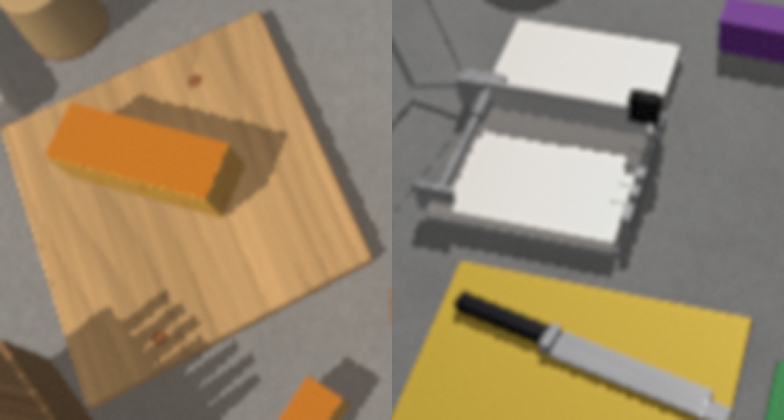

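The crop confirms the large orange block on the pine board at (171,271). The cutter's bed corners in the scene view are at (291,206), (337,274) and (390,151), and the grip is at about (344,167).

```bash
cat > fit.py <<'E'
from h import *
from scipy.optimize import least_squares
ks={c:K(c) for c in("scene","side")}
A=[("scene",(291,206.5),(-.12,-.18,.035)),("scene",(337.5,273.7),(.12,-.18,.035)),("scene",(390,151),(-.12,.18,.035)),("scene",(333.7,182.5),(-.12,-.032,.035)),
("side",(280,187.1),(.12,-.18,.035)),("side",(337.9,196.1),(-.12,-.18,.035)),("side",(313.6,266.5),(-.12,.18,.035))]
C=[("scene",(72/2.8+120,103/2.8+215),(-.0275,.08,.078)),("scene",(230/2.8+120,143/2.8+215),(-.0275,-.08,.078)),("scene",(208/2.8+120,200/2.8+215),(.0275,-.08,.078)),("scene",(47/2.8+120,152/2.8+215),(.0275,.08,.078))]
def fit(A,x0,sub=None):
    def res(p):
        return np.concatenate([(proj(n,R.from_euler('z',p[2]).apply(l)+[p[0],p[1],0],ks[n])[0]-px) for n,px,l in A])
    best=min((least_squares(res,[x0[0],x0[1],t]) for t in np.arange(-3,3.2,.5)),key=lambda s:s.cost)
    return best.x,best.fun.reshape(-1,2).round(1)
if __name__=="__main__":
    for P in(A,C):
        z=P[0][2][2]
        print(*fit(P,ray("scene",P[0][1],z)[:2]))
    for n in("scene","side"): print(n,*fit([a for a in A if a[0]==n],(.5,0)))
    print([ray("scene",c[1],.078).round(3) for c in C])
    for c in ("wheel","twine"):
        b=cut_out("scene",c)[0]["bbox"]; print(c,ray("scene",((b[0]+b[2])/2,(b[1]+b[3])/2),.05).round(3))
    print(K("wrist"),get_calibration("wrist"))
E
python3 fit.py
```

```text
[0.60246806 0.18522442 0.00273709] [[-0.7 -0.6]
 [-0.  -0.2]
 [-0.3 -0.8]
 [-0.6 -0.6]
 [-1.  -0.8]
 [-0.9 -0.1]
 [-1.2  0. ]]
[ 0.49076832 -0.35254414  2.34090731] [[ -9.9  19.1]
 [ -7.1  18.9]
 [  8.9 -22.1]
 [  8.5 -18.2]]
scene [ 6.04657884e-01  1.85044465e-01 -1.90055310e-04] [[-0.3 -0.2]
 [ 0.2  0.4]
 [ 0.3 -0.3]
 [-0.2 -0.1]]
side [0.59829343 0.18559121 0.00467815] [[-0.2 -0.5]
 [ 0.   0.1]
 [ 0.1  0.3]]
[array([ 0.417, -0.388,  0.078]), array([ 0.532, -0.281,  0.078]), array([ 0.57 , -0.32 ,  0.078]), array([ 0.45 , -0.424,  0.078])]
wheel [ 0.77  -0.165  0.05 ]
twine [ 0.291 -0.381  0.05 ]
(np.float64(311.57589599549203), 320.9673973798554, 197.1572330262418, array([[ 3.47215261e-01, -9.08842203e-01, -2.31186964e-01,
         2.80094827e-01],
       [-9.37785366e-01, -3.36607161e-01, -8.51717454e-02,
        -5.63575961e-01],
       [-4.11510715e-04,  2.46376681e-01, -9.69174062e-01,
         3.84227232e-01],
       [ 0.00000000e+00,  0.00000000e+00,  0.00000000e+00,
         1.00000000e+00]])) {'vertical_fov': 65.39266304701877, 'cx': 320.9673973798554, 'cy': 197.1572330262418, 'T': array([[ 3.47215261e-01, -9.08842203e-01, -2.31186964e-01,
         2.80094827e-01],
       [-9.37785366e-01, -3.36607161e-01, -8.51717454e-02,
        -5.63575961e-01],
       [-4.11510715e-04,  2.46376681e-01, -9.69174062e-01,
         3.84227232e-01],
       [ 0.00000000e+00,  0.00000000e+00,  0.00000000e+00,
         1.00000000e+00]])}
```

```bash
python3 -m inch '[0.93,-0.72,0,0,0,0.226, 0.93,-0.72,0,0,0,0.226, 0.93,-0.72,0,0,0,0.226]' 80
python3 -m inch '[1,-1,0,0,0,0, 1,-1,0,0,0,0, 1,-1,0,0,0,0]'
python3 -m inch '[1,-1,0,0,0,0, 1,-1,0,0,0,0, 1,-1,0,0,0,0]'
```

```text
time: 1.05
position: [0.2687, -0.5005, 0.244]
tool_rot: [1.0, -0.002, 0.0, -0.003]
ft_force: [0.3, 0.7, 0.4]
grip_width: 0.0806
grip_force: 0.0
time: 1.3
position: [0.3483, -0.4238, 0.2447]
tool_rot: [1.0, -0.0, 0.0, -0.001]
ft_force: [-0.5, 1.0, 1.0]
grip_width: 0.0798
grip_force: 0.0
time: 1.55
position: [0.4287, -0.3436, 0.2447]
tool_rot: [1.0, 0.0, 0.0, -0.0]
ft_force: [0.1, 0.1, -0.4]
grip_width: 0.0799
grip_force: 0.0
```

```bash
python3 -m inch '[0.75,-1,0,0,0,0, 0.75,-1,0,0,0,0, 0.75,-1,0,0,0,0]' 55
python3 -m inch '[0,-1,0,0,0,0, 0,-1,0,0,0,0]' >/dev/null
python3 -m inch '[0,-1,0,0,0,0, 0,-1,0,0,0,0]' >/dev/null
python3 -m inch '[0,-1,0,0,0,0, 0,-1,0,0,0,0]' >/dev/null
python3 -m inch '[0,-1,0,0,0,0, 0,-1,0,0,0,0]' >/dev/null
python3 -m inch '[0,-1,0,0,0,0, 0,-1,0,0,0,0]' >/dev/null
python3 -m inch '[0,-0.6,0,0,0,0, 0,-0.6,0,0,0,0, 0,-0.6,0,0,0,0, 0,-0.6,0,0,0,0]'
python3 - <<'E'
from h import *
w=camera("wrist");k=K("wrist")
Y=0.0
for l in [(-.114,0,.112),(-.135,-.011,.112),(-.135,.011,.112),(-.093,-.011,.112),(-.093,.011,.112),(-.12,-.032,.035),(.12,-.032,.035),(-.127,.06,.05),(-.127,.03,.05),(-.127,.09,.05),(-.12,-.18,.035)]:
    p=proj("wrist",np.array(l)+[.603,.185,0],k)[0];print(l,p.round(1))
    cv2.circle(w,tuple(int(v) for v in p),3,(255,0,0),1)
cv2.imwrite("pics/w1.png",w[...,::-1])
E
```

```text
time: 1.8
position: [0.4891, -0.262, 0.2447]
tool_rot: [1.0, 0.002, 0.001, -0.001]
ft_force: [0.2, -0.1, 0.2]
grip_width: 0.0675
grip_force: 0.0
time: 2.97
position: [0.4869, 0.1817, 0.2445]
tool_rot: [1.0, 0.001, -0.0, 0.0]
ft_force: [0.2, -0.6, 0.5]
grip_width: 0.0549
grip_force: 0.0
(-0.114, 0, 0.112) [315.5 192.7]
(-0.135, -0.011, 0.112) [327.6 215. ]
(-0.135, 0.011, 0.112) [303.6 215. ]
(-0.093, -0.011, 0.112) [327.9 169.5]
(-0.093, 0.011, 0.112) [302.9 169.5]
(-0.12, -0.032, 0.035) [344.7 182.1]
(0.12, -0.032, 0.035) [349.2 -65.2]
(-0.127, 0.06, 0.05) [262.  191.1]
(-0.127, 0.03, 0.05) [289.2 191.1]
(-0.127, 0.09, 0.05) [234.7 191.1]
(-0.12, -0.18, 0.035) [474.2 182. ]
```

View pics/w1.png

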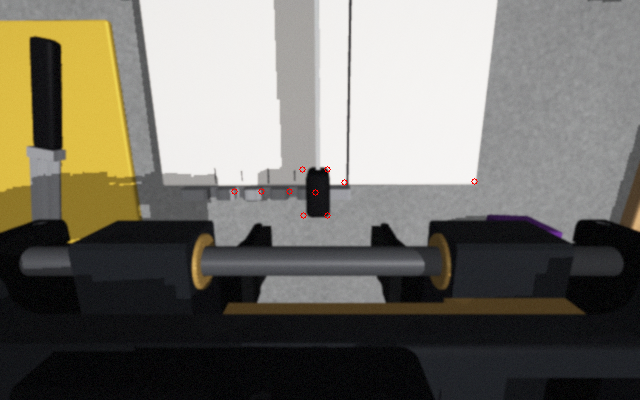

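The grip shows at (318,192), close to the prediction, but the bed's right edge is at 496 instead of the predicted 474. I extract the edges numerically.

```bash
python3 - <<'E'
from h import *
w=camera("wrist");k=K("wrist");g=w.astype(int).min(2)
for r in (10,50,90,130,160,178):
    m=np.where(g[r]>190)[0]; s=np.split(m,np.where(np.diff(m)>1)[0]+1)
    print(r,[(int(a[0]),int(a[-1])) for a in s if len(a)>2], [ray("wrist",(a,r),.035,k)[:2].round(3).tolist() for a in (m[0],m[-1])])
for y in (-.18,.18):
    print(proj("wrist",np.array([[x,y,.035] for x in (-.12,-.05,0,.05)])+[.603,.185,0],k).round(0).tolist())
m=(w.max(2)<45); ys,xs=np.where(m[150:220,290:345]); print("grip",xs.min()+290,xs.max()+290,ys.min()+150,ys.max()+150)
c=cut_out("wrist","stop_grip"); print([(d["conf"],d["bbox"]) for d in c]); print(k[3].round(3).tolist())
E
```

```text
10 [(140, 272), (314, 347), (351, 494)] [[0.659, 0.361], [0.659, 0.006]]
50 [(145, 274), (314, 346), (350, 490)] [[0.622, 0.361], [0.622, 0.005]]
90 [(151, 275), (315, 345), (349, 485)] [[0.583, 0.36], [0.583, 0.005]]
130 [(156, 279), (315, 345), (349, 480)] [[0.542, 0.36], [0.541, 0.005]]
160 [(160, 280), (315, 345), (348, 477)] [[0.509, 0.36], [0.508, 0.004]]
178 [(217, 240), (242, 256), (329, 344), (348, 475)] [[0.488, 0.298], [0.488, 0.004]]
[[474.0, 182.0], [482.0, 119.0], [487.0, 69.0], [494.0, 16.0]]
[[159.0, 183.0], [150.0, 119.0], [144.0, 70.0], [137.0, 17.0]]
grip 305 328 168 216
[(0.9, [302.5, 0.0, 329.3, 219.6])]
[[-0.002, -0.969, -0.247, 0.554], [-1.0, 0.002, 0.0, 0.18], [0.0, 0.247, -0.969, 0.384], [0.0, 0.0, 0.0, 1.0]]
```

```bash
python3 -m inch '[0.025,-0.025,0.9,0,0,0, 0.025,-0.025,0.9,0,0,0]'
python3 -m inch '[0,0,0.4,0,0,0, 0,0,0.94,0,0,0, 0,0,0.94,0,0,0, 0,0,0.94,0,0,0]'
python3 -m inch '[0,0,0,0,0,0, 0,0,0,0,0,0, 0,0,0,0,0,0, 0,0,0,0,0,0, 0,0,0,0,0,0, 0,0,0,0,0,0, 0,0,0,0,0,0, 0,0,0,0,0,0, 0,0,0,0,0,0]' 15 15
```

```text
time: 3.28
position: [0.4906, 0.1822, 0.1727]
tool_rot: [1.0, -0.002, 0.002, -0.0]
ft_force: [-0.3, -0.3, -0.7]
grip_width: 0.055
grip_force: 0.0
time: 3.62
position: [0.4874, 0.1821, 0.0952]
tool_rot: [1.0, -0.001, -0.004, 0.001]
ft_force: [-0.1, -0.0, 0.5]
grip_width: 0.0549
grip_force: 0.0
time: 4.37
position: [0.4896, 0.184, 0.0985]
tool_rot: [1.0, 0.0, 0.001, -0.0]
ft_force: [-0.3, -0.1, 7.4]
grip_width: 0.0224
grip_force: 15.0
```

```bash
python3 -m inch '[0.01,0,-0.08,0,-0.02,0, 0.03,0,-0.16,0,-0.04,0, 0.044,0,-0.26,0,-0.06,0, 0.044,0,-0.26,0,-0.06,0, 0.044,0,-0.26,0,-0.06,0]' - 20
python3 -m inch '[0,-0.15,0,0,0,0, 0,-0.35,0,0,0,0, 0,-0.55,0,0,0,0, 0,-0.7,0,0,0,0, 0,-0.75,0,0,0,0, 0,-0.75,0,0,0,0]'
python3 - <<'E'
from h import *
w=camera("wrist");cv2.imwrite("pics/w2.png",w[...,::-1]);print(get_obs()["position"])
E
```

```text
time: 4.78
position: [0.4948, 0.184, 0.1179]
tool_rot: [0.999, 0.0, -0.044, -0.0]
ft_force: [5.9, 0.7, -5.5]
grip_width: 0.0222
grip_force: 20.0
time: 5.28
position: [0.4943, 0.2449, 0.1176]
tool_rot: [0.999, 0.001, -0.044, -0.0]
ft_force: [5.9, 0.4, -5.3]
grip_width: 0.0215
grip_force: 20.0
[0.49430443 0.24452432 0.11757448]
```

View pics/w2.png

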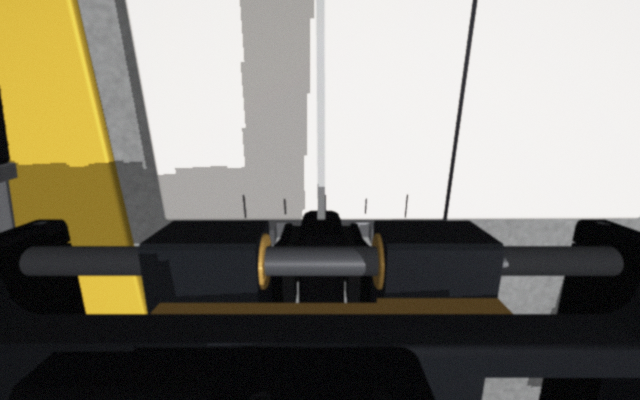

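The plate stands between the 60 mm tick (366) and the 120 mm tick (285), so it is over the third slot. I lower it and then release.

```bash
python3 -m inch '[-0.02,0,0.08,0,0.02,0, -0.03,0,0.16,0,0.04,0, -0.04,0,0.22,0,0.052,0, -0.04,0,0.22,0,0.052,0, -0.04,0,0.22,0,0.052,0]'
python3 -m inch '[0,0,0,0,0,0, 0,0,0,0,0,0, 0,0,0,0,0,0, 0,0,0,0,0,0, 0,0,0,0,0,0, 0,0,0,0,0,0]' 50
python3 -m inch '[0,0,-0.5,0,0,0, 0,0,-1,0,0,0, 0,0,-1,0,0,0, 0,0,-1,0,0,0]'
python3 - <<'E'
from h import *
k=K("wrist");w=camera("wrist");cv2.imwrite("pics/w3.png",w[...,::-1]);o=get_obs();print(o["position"],o["tool_rot"])
s=camera("scene");v=camera("side")
cr=lambda i,x0,y0,x1,y1:cv2.resize(i[y0:y1,x0:x1],(400,400),interpolation=cv2.INTER_CUBIC)
im=np.hstack([cr(w,180,60,460,340),cr(v,240,170,360,290)])
cv2.imwrite("pics/m1.png",im[...,::-1])
for l in [(-.135,.049,.112),(-.135,.071,.112),(-.093,.049,.112),(-.093,.071,.112),(0,.058,.087),(0,.062,.087)]:
    print(l,proj("wrist",np.array(l)+[.603,.1835,0],k)[0].round(1))
E
```

```text
time: 5.75
position: [0.4895, 0.2441, 0.1005]
tool_rot: [1.0, 0.0, -0.004, -0.0]
ft_force: [6.0, 0.6, -3.8]
grip_width: 0.0219
grip_force: 20.0
time: 6.25
position: [0.4873, 0.2437, 0.1009]
tool_rot: [1.0, -0.0, -0.007, 0.0]
ft_force: [0.0, 0.8, -0.5]
grip_width: 0.0482
grip_force: 0.0
time: 6.58
position: [0.4904, 0.2443, 0.1834]
tool_rot: [1.0, -0.0, -0.003, -0.001]
ft_force: [-0.5, 0.2, -0.6]
grip_width: 0.0498
grip_force: 0.0
[0.48890769 0.24385233 0.18175196] [ 9.99985380e-01 -8.90047024e-05 -5.40115822e-03 -2.44190714e-04]
(-0.135, 0.049, 0.112) [336.4 244.2]
(-0.135, 0.071, 0.112) [306.1 244.2]
(-0.093, 0.049, 0.112) [337.1 187.9]
(-0.093, 0.071, 0.112) [305.4 187.9]
(0, 0.058, 0.087) [324.1  49.4]
(0, 0.062, 0.087) [318.4  49.4]
```

View pics/m1.png

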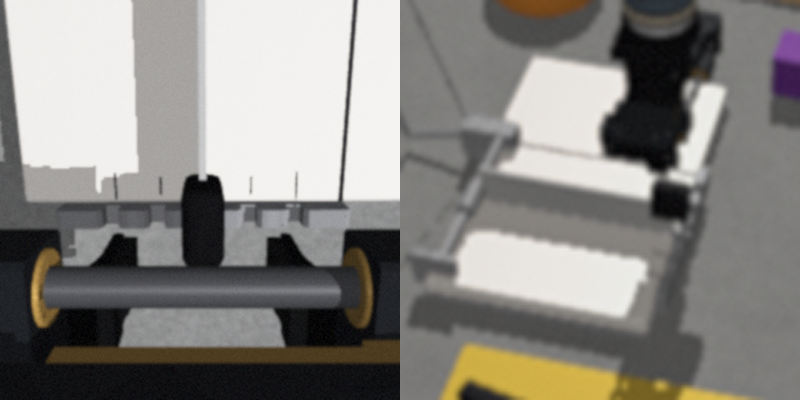

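The grip matches the third-slot, fully-down prediction. Now to the cheese.

```bash
python3 -m inch '[0,0.6,-0.75,0,0,0, 0,1,-0.75,0,0,0, 0,1,-0.75,0,0,0]' 84 >/dev/null
python3 -m inch '[0,1,0,0,0,0, 0,1,0,0,0,0]' >/dev/null
python3 -m inch '[0,1,0,0,0,0, 0,1,0,0,0,0]' >/dev/null
python3 -m inch '[0,1,0,0,0,0, 0,1,0,0,0,0]' >/dev/null
python3 -m inch '[0,1,0,0,0,0, 0,1,0,0,0,0]' >/dev/null
python3 -m inch '[0,1,0,0,0,0, 0,1,0,0,0,0]' >/dev/null
python3 -m inch '[0,0.75,0,0,0,-0.47, 0,0.75,0,0,0,-0.47, 0,0.75,0,0,0,-0.47, 0,0.75,0,0,0,-0.47, 0,0.75,0,0,0,-0.47, 0,0.75,0,0,0,-0.47, 0,0.75,0,0,0,-0.47]'
python3 - <<'E'
from h import *
k=K("wrist");w=camera("wrist");cv2.imwrite("pics/w4.png",w[...,::-1])
o=get_obs();print(o["position"],R.from_quat(o["tool_rot"]).as_matrix()[:,0])
u=np.array([np.cos(.744),np.sin(.744),0]);v=np.array([-u[1],u[0],0])
for a in(-1,1):
  for b in(-1,1): print(proj("wrist",np.array([.492,-.353,.078])+a*.08*u+b*.0275*v,k)[0].round(0))
for d in cut_out("wrist","cheese_center"): print(d["conf"],d["bbox"])
E
```

```text
time: 8.4
position: [0.4884, -0.2957, 0.239]
tool_rot: [0.932, 0.361, -0.007, -0.004]
ft_force: [-0.2, -0.1, 0.4]
grip_width: 0.084
grip_force: 0.0
[ 0.48864265 -0.29569903  0.23926676] [ 0.74142206  0.67096948 -0.00965851]
[390. 291.]
[339. 291.]
[398. 141.]
[340. 141.]
0.83 [1.8, 44.2, 152.7, 193.7]
0.82 [337.8, 141.4, 396.6, 293.6]
0.71 [495.2, 1.7, 635.9, 44.7]
```

View pics/w4.png

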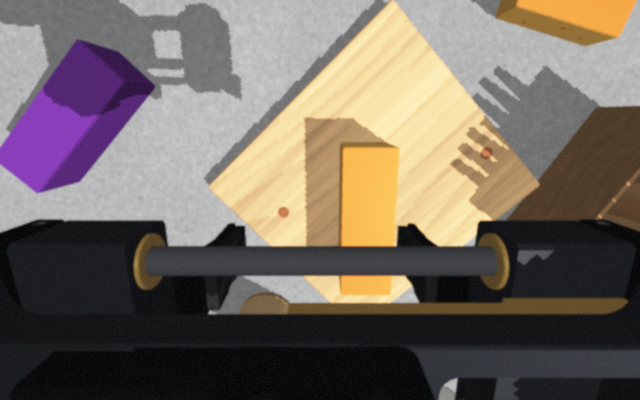

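```bash
python3 -m inch '[-0.46,0.56,0.3,-0.0054,0.0059,0, -0.46,0.56,0.8,-0.0054,0.0059,0, -0.46,0.56,0.9,-0.0054,0.0059,0, -0.46,0.56,0.9,-0.0054,0.0059,0, -0.46,0.56,0.9,-0.0054,0.0059,0]'
python3 - <<'E'
from h import *
k=K("wrist");w=camera("wrist")
o=get_obs();M=R.from_quat(o["tool_rot"]).as_matrix();print(o["position"],M.round(4).tolist())
d=np.array([.491,-.354,.065])-o["position"];print("tool shift/.08",(M.T@d/.08).round(3))
E
```

```text
time: 8.92
position: [0.4906, -0.3534, 0.1675]
tool_rot: [0.933, 0.36, -0.001, -0.002]
ft_force: [0.3, -0.1, 0.6]
grip_width: 0.084
grip_force: 0.0
[ 0.49145787 -0.35376209  0.16894625] [[0.7405, 0.672, -0.0004], [0.672, -0.7405, 0.0007], [0.0002, -0.0007, -1.0]]
tool shift/.08 [-6.000e-03 -1.000e-03  1.299e+00]
```

```bash
python3 -m inch '[0,0,0.5,0,0,0, 0,0,0.9,0,0,0, 0,0,0.9,0,0,0]'
python3 -m inch '[0,0,0.2,0,0,0, 0,0,0.4,0,0,0, 0,0,0.4,0,0,0]'
python3 -m inch '[0,0,0,0,0,0, 0,0,0,0,0,0, 0,0,0,0,0,0, 0,0,0,0,0,0, 0,0,0,0,0,0, 0,0,0,0,0,0, 0,0,0,0,0,0, 0,0,0,0,0,0, 0,0,0,0,0,0]' 45 25
python3 -m inch '[0,0,-0.15,0,0,0, 0,0,-0.4,0,0,0, 0,0,-0.7,0,0,0, 0,0,-1,0,0,0, 0,0,-1,0,0,0]'
python3 - <<'E'
from h import *
k=K("wrist");w=camera("wrist");o=get_obs();print(o["position"],o["grip_width"],o["ft_force"],o["moment"])
M=R.from_quat(o["tool_rot"]).as_matrix()
for d in cut_out("wrist","cheese_center"): print(d["conf"],d["bbox"])
cv2.imwrite("pics/w5.png",w[...,::-1])
u=M[:,0];v=M[:,1];c=o["position"]-[0,0,.065-.078]
for a in(-1,1):
  for b in(-1,1): print(proj("wrist",c+a*.08*u+b*.0275*v,k)[0].round(0))
E
```

```text
time: 9.22
position: [0.4894, -0.3511, 0.0934]
tool_rot: [0.933, 0.361, -0.002, -0.004]
ft_force: [-0.9, 0.3, -1.0]
grip_width: 0.0841
grip_force: 0.0
time: 9.47
position: [0.4914, -0.3533, 0.0651]
tool_rot: [0.933, 0.361, -0.0, -0.001]
ft_force: [-0.7, 0.7, 0.3]
grip_width: 0.0842
grip_force: 0.0
time: 10.22
position: [0.4918, -0.3545, 0.0657]
tool_rot: [0.933, 0.361, 0.0, 0.001]
ft_force: [-1.1, 0.7, 5.6]
grip_width: 0.0551
grip_force: 25.0
time: 10.63
position: [0.4931, -0.3557, 0.1489]
tool_rot: [0.933, 0.361, 0.001, 0.003]
ft_force: [1.2, -1.5, -4.6]
grip_width: 0.0551
grip_force: 25.0
[ 0.49235573 -0.3551007   0.14673385] 0.05493393977194748 [-0.58193751  0.21578678 -5.28602962] [-0.02500581 -0.00501529 -0.04795855]
0.67 [251.1, 93.8, 389.1, 301.6]
0.6 [0.2, 11.0, 29.8, 76.3]
[265. 411.]
[371. 411.]
[246.  83.]
[387.  83.]
```

View pics/w5.png

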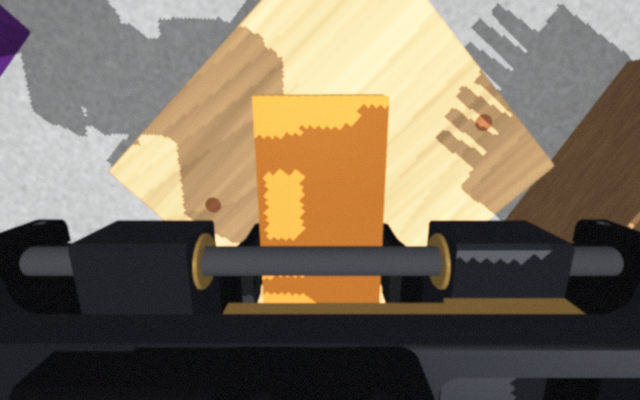

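```bash
python3 -m inch '[0,0,-0.4,0,0,-0.08, 0,0,-0.8,0,0,-0.16, 0,0,-1,0,0,-0.24, 0,0,-1,0,0,-0.32, 0,0,-1,0,0,-0.4, 0,0,-1,0,0,-0.48, 0,0,-1,0,0,-0.531, 0,0,-1,0,0,-0.531, 0,0,-1,0,0,-0.531]'
python3 -m inch '[0.25,0.05,0,0,0,0, 0.6,0.1,0,0,0,0, 1,0.2,0,0,0,0]' >/dev/null
python3 -m inch '[0.35,0.05,0,0,0,0, 0.7,0.1,0,0,0,0, 1,0.2,0,0,0,0]' >/dev/null
python3 -m inch '[0.35,0.05,0,0,0,0, 0.7,0.1,0,0,0,0, 1,0.2,0,0,0,0]' >/dev/null
python3 -m inch '[0.35,0.05,0,0,0,0, 0.7,0.1,0,0,0,0, 1,0.2,0,0,0,0]' >/dev/null
python3 -m inch '[0.35,0.05,0,0,0,0, 0.7,0.1,0,0,0,0, 1,0.2,0,0,0,0]' >/dev/null
python3 -m inch '[0.3,0.05,0,0,0,0, 0.6,0.1,0,0,0,0, 0.8,0.2,0,0,0,0, 0.8,0.2,0,0,0,0, 0.8,0.2,0,0,0,0, 0.8,0.2,0,0,0,0]'
python3 - <<'E'
from h import *
k=K("wrist");w=camera("wrist");o=get_obs();print(o["position"],o["grip_width"],o["ft_force"])
M=R.from_quat(o["tool_rot"]).as_matrix();print(M.round(4).tolist())
cv2.imwrite("pics/w6.png",w[...,::-1])
c=o["position"]+np.array([0,0,.013])
for off in(.08,.075): print([proj("wrist",c+off*M[:,0]+b*.0275*M[:,1],k)[0].round(0).tolist() for b in(-1,1)])
for x in(-.05,.03): print("plate face top",proj("wrist",[.603+x,.2415,.087],k)[0].round(0))
h=cv2.cvtColor(w,cv2.COLOR_RGB2HSV);m=(h[...,1]>120)&(h[...,0]<30)
for cc in(270,300,320,340,370): r=np.where(m[:230,cc])[0];print(cc,r.min() if len(r) else None)
E
```

```text
time: 11.48
position: [0.4904, -0.3531, 0.2225]
tool_rot: [0.707, 0.707, 0.0, -0.002]
ft_force: [-0.2, -0.5, -4.9]
grip_width: 0.0548
grip_force: 25.0
time: 13.23
position: [0.586, 0.1096, 0.2239]
tool_rot: [0.707, 0.707, -0.001, -0.001]
ft_force: [0.5, 1.2, -5.8]
grip_width: 0.0545
grip_force: 25.0
[0.586054   0.10929051 0.22410853] 0.05474943197150832 [ 0.44510285 -0.86894694 -5.12084128]
[[-0.0, 1.0, -0.002], [1.0, 0.0, -0.0005], [-0.0005, -0.002, -1.0]]
[[249.0, 82.0], [392.0, 82.0]]
[[249.0, 95.0], [392.0, 95.0]]
plate face top [281.  34.]
plate face top [380.  34.]
270 95
300 95
320 95
340 95
370 95
```

View pics/w6.png

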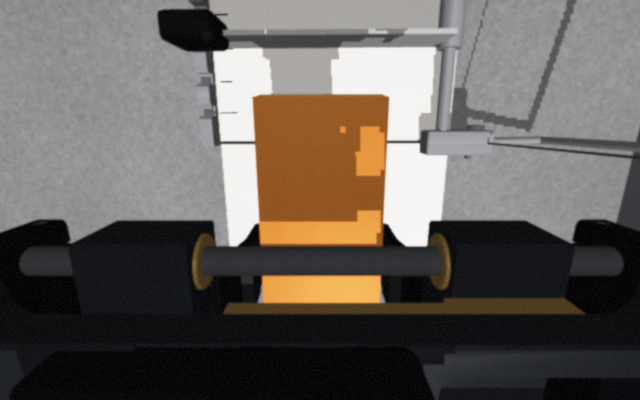

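```bash
python3 -m inch '[0.2,0,0.2,0,0,0, 0.4,0,0.4,0,0,0, 0.6,0,0.7,0,0,0, 0.6,0,1,0,0,0, 0.6,0,1,0,0,0, 0.6,0,1,0,0,0]'
python3 -m inch '[0,0,0.2,0,0,0, 0,0,0.4,0,0,0, 0,0,0.55,0,0,0, 0,0,0.65,0,0,0, 0,0,0.65,0,0,0, 0,0,0.65,0,0,0]'
python3 - <<'E'
from h import *
k=K("wrist");w=camera("wrist");o=get_obs();print(o["position"],o["ft_force"])
M=R.from_quat(o["tool_rot"]).as_matrix();print(M[:,0].round(4))
E
```

```text
time: 13.78
position: [0.5854, 0.157, 0.1436]
tool_rot: [0.707, 0.707, -0.002, -0.001]
ft_force: [0.5, -0.3, -3.7]
grip_width: 0.0551
grip_force: 25.0
time: 14.28
position: [0.587, 0.1576, 0.0933]
tool_rot: [0.707, 0.707, 0.0, 0.0]
ft_force: [0.1, 0.5, -4.3]
grip_width: 0.0548
grip_force: 25.0
[0.58746202 0.15779846 0.0936957 ] [-0.10811981  0.73754045 -4.96941832]
[-9.e-04  1.e+00  1.e-04]
```

```bash
python3 -m inch '[0,0,0.03,0,0,0, 0,0,0.06,0,0,0, 0,0,0.09,0,0,0, 0,0,0.09,0,0,0]'
for i in 1 2 3; do python3 -m inch '[0,0,0.0125,0,0,0, 0,0,0.0125,0,0,0]' | grep -E "pos|force"; done
```

```text
time: 14.67
position: [0.5864, 0.158, 0.0854]
tool_rot: [0.707, 0.708, -0.0, -0.0]
ft_force: [-0.5, 0.9, -5.1]
grip_width: 0.0547
grip_force: 25.0
position: [0.5866, 0.158, 0.0845]
ft_force: [-0.4, 0.1, -5.6]
grip_force: 25.0
position: [0.5867, 0.158, 0.0836]
ft_force: [-0.5, -0.3, -4.6]
grip_force: 25.0
position: [0.5869, 0.158, 0.0828]
ft_force: [-0.7, 0.7, -3.3]
grip_force: 25.0
```

```bash
python3 -m inch '[0.02,0,0,0,0,0, 0.04,0,0,0,0,0, 0.06,0,0,0,0,0, 0.06,0,0,0,0,0]' | grep -E "pos|ft"
for i in 1 2 3 4; do python3 -m inch '[0.0125,0,0,0,0,0, 0.0125,0,0,0,0,0]' | grep -E "pos|ft"; done
python3 - <<'E'
from h import *
w=camera("wrist");cv2.imwrite("pics/w7.png",w[...,::-1])
E
```

```text
position: [0.5868, 0.1632, 0.0828]
ft_force: [0.4, 0.0, -4.0]
position: [0.5869, 0.164, 0.0828]
ft_force: [-0.6, -0.6, -3.3]
position: [0.5869, 0.1649, 0.0828]
ft_force: [-0.3, -0.7, -3.2]
position: [0.5868, 0.1658, 0.0828]
ft_force: [0.3, -0.4, -2.4]
position: [0.5869, 0.1665, 0.0828]
ft_force: [-0.7, -3.3, -1.0]
```

View pics/w7.png

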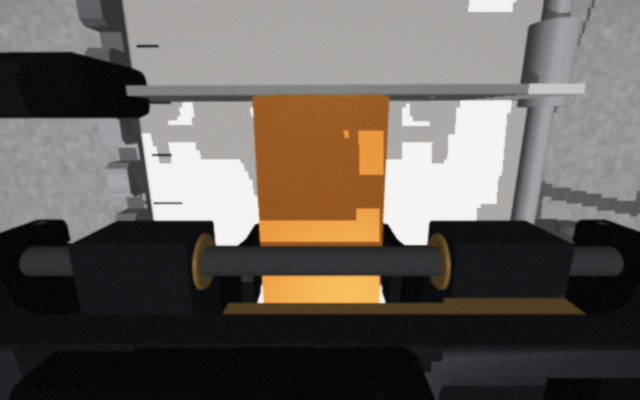

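```bash
python3 -m inch '[0.01,0,0,0,0,0, 0.01,0,0,0,0,0]' | grep -E "pos|ft"
python3 -m inch '[0,0,0.006,0,0,0, 0,0,0.006,0,0,0]' | grep -E "pos|ft"
python3 -m inch '[0,0,0.006,0,0,0, 0,0,0.006,0,0,0]' | grep -E "pos|ft"
```

```text
position: [0.5869, 0.1672, 0.0828]
ft_force: [-0.3, -4.1, -0.6]
position: [0.5869, 0.1672, 0.0828]
ft_force: [-0.9, -6.0, 2.6]
position: [0.5869, 0.1672, 0.0828]
ft_force: [-2.5, -5.4, 5.4]
```

```bash
python3 -m inch '[0,0,-0.006,0,0,0, 0,0,-0.006,0,0,0, 0,0,-0.006,0,0,0, 0,0,-0.006,0,0,0, 0,0,-0.006,0,0,0, 0,0,-0.006,0,0,0]' 76
python3 -m inch '[0,0,-0.2,0,0,0, 0,0,-0.5,0,0,0, 0,0,-1,0,0,0, 0,0,-1,0,0,0]' >/dev/null
python3 -m inch '[-0.5,0,-0.8,0,0,0, -1,0,-0.8,0,0,0, -1,0,-0.8,0,0,0, -1,0,-0.8,0,0,0]'
python3 - <<'E'
from h import *
k=K("wrist");w=camera("wrist");s=camera("side");c=camera("scene")
cr=lambda i,x0,y0,x1,y1,W:cv2.resize(i[y0:y1,x0:x1],(W,400),interpolation=cv2.INTER_CUBIC)
im=np.hstack([cr(w,160,0,480,260,490),cr(c,310,140,410,270,308)])
cv2.imwrite("pics/m2.png",im[...,::-1])
print([proj("wrist",[.603+x,.2415,.087],k)[0].round(1) for x in(-.05,.03)])
h=cv2.cvtColor(w,cv2.COLOR_RGB2HSV);m=(h[...,1]>120)&(h[...,0]<30)
mm=m[:230,230:410].astype(np.uint8);ct=max(cv2.findContours(mm,0,2)[0],key=cv2.contourArea);print(cv2.minAreaRect(ct))
for q in(275,290,320,350,365):
    r=np.where(m[:230,q])[0]; print(q,r.min() if len(r) else None)
E
```

```text
time: 17.22
position: [0.5866, 0.1679, 0.082]
tool_rot: [0.707, 0.708, 0.0, -0.0]
ft_force: [0.5, 0.4, -0.4]
grip_width: 0.0751
grip_force: 0.0
time: 17.88
position: [0.589, 0.084, 0.2293]
tool_rot: [0.708, 0.706, 0.002, 0.003]
ft_force: [-0.1, 1.7, -0.2]
grip_width: 0.0761
grip_force: 0.0
[array([274.3,   0.6]), array([373.8,   0.5])]
((86.0, 96.5), (193.0, 68.0), 90.0)
275 None
290 0
320 0
350 0
365 None
```

View pics/m2.png

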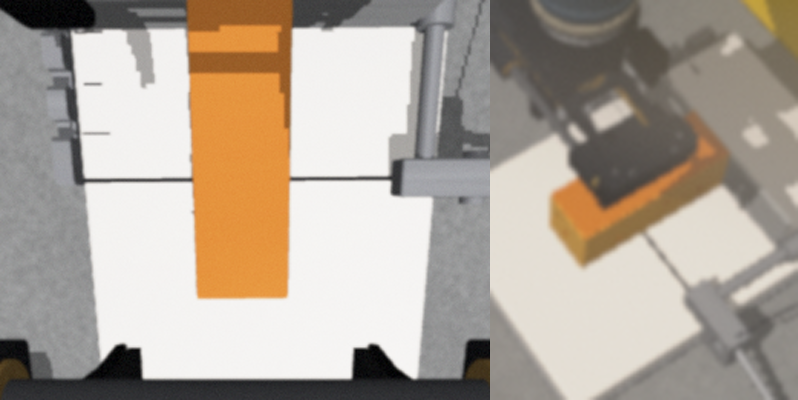

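The cheese lies on the bed across the groove and reaches the plate. I check the joint from above by numbers only, since I've already viewed 12 pictures and the limit was 10.

```bash
python3 -m inch '[0.5,0,-0.5,0,0,0, 0.9,0,-0.6,0,0,0, 0.9,0,-0.6,0,0,0, 0.9,0,-0.6,0,0,0, 0.9,0,-0.6,0,0,0]' | grep pos
python3 - <<'E'
from h import *
k=K("wrist");w=camera("wrist")
h=cv2.cvtColor(w,cv2.COLOR_RGB2HSV);m=(h[...,1]>120)&(h[...,0]<30)
mm=m.astype(np.uint8).copy();mm[235:]=0
l=[c for c in cv2.findContours(mm,0,2)[0] if cv2.contourArea(c)>1000];print([cv2.boundingRect(c) for c in l])
x,y,W,H=cv2.boundingRect(max(l,key=cv2.contourArea))
for q in np.linspace(x+5,x+W-6,5).astype(int):
    r=np.where(mm[:,q])[0].min(); print(q,r,ray("wrist",(q,r),.095,k).round(4),w[r-14:r+3,q].tolist() if q==x+5 or abs(q-x-W/2)<3 else '')
for yy,zz in((.2415,.087),(.2455,.087),(.2415,.095)): print(yy,zz,proj("wrist",[.587,yy,zz],k)[0].round(1))
for q in(x-25,x+W+25): print(q,[(r,int(w[r].mean(1)[q])) for r in range(y-25,y+25,2)])
rows=range(y+10,230,20)
print([(r,*[int(v) for v in (np.where(mm[r])[0].min(),np.where(mm[r])[0].max())],[ray("wrist",(np.where(mm[r])[0].min(),r),.095,k)[0].round(4),ray("wrist",(np.where(mm[r])[0].max(),r),.095,k)[0].round(4)]) for r in rows])
for d in cut_out("wrist","stop_grip"): print(d["conf"],d["bbox"])
for t in((-.135,.049,.112),(-.093,.049,.112),(-.093,.071,.112)): print(proj("wrist",np.array(t)+[.603,.1835,0],k)[0].round(0))
E
```

```text
position: [0.5856, 0.1608, 0.2728]
[(295, 102, 55, 133)]
300 102 [0.5644 0.242  0.095 ] [[167, 166, 163], [169, 166, 165], [169, 166, 164], [169, 168, 167], [170, 168, 164], [166, 164, 161], [169, 165, 163], [171, 169, 167], [167, 166, 164], [154, 153, 153], [136, 136, 135], [127, 128, 129], [124, 123, 122], [132, 119, 108], [176, 128, 84], [213, 141, 66], [227, 145, 63]]
311 102 [0.5752 0.242  0.095 ] 
322 102 [0.5859 0.242  0.095 ] [[167, 165, 162], [168, 165, 163], [168, 164, 163], [168, 167, 164], [172, 168, 167], [169, 165, 163], [166, 163, 161], [168, 166, 164], [163, 160, 159], [154, 152, 151], [135, 136, 134], [128, 128, 129], [125, 127, 124], [133, 116, 103], [173, 124, 75], [214, 138, 61], [227, 144, 61]]
333 102 [0.5966 0.2421 0.095 ] 
344 102 [0.6074 0.2421 0.095 ] 
0.2415 0.087 [323.1 103. ]
0.2455 0.087 [323.1  98.8]
0.2415 0.095 [323.1 102.6]
270 [(77, 165), (79, 166), (81, 165), (83, 164), (85, 163), (87, 168), (89, 165), (91, 165), (93, 168), (95, 165), (97, 177), (99, 199), (101, 187), (103, 164), (105, 238), (107, 242), (109, 242), (111, 242), (113, 242), (115, 242), (117, 242), (119, 243), (121, 241), (123, 242), (125, 242)]
375 [(77, 166), (79, 165), (81, 166), (83, 165), (85, 165), (87, 165), (89, 165), (91, 164), (93, 168), (95, 168), (97, 176), (99, 194), (101, 175), (103, 170), (105, 239), (107, 243), (109, 243), (111, 243), (113, 243), (115, 242), (117, 242), (119, 244), (121, 242), (123, 244), (125, 242)]
[(112, 296, 349, [np.float64(0.5604), np.float64(0.6125)]), (132, 296, 349, [np.float64(0.5601), np.float64(0.613)]), (152, 297, 348, [np.float64(0.5608), np.float64(0.6125)]), (172, 297, 348, [np.float64(0.5605), np.float64(0.613)]), (192, 298, 347, [np.float64(0.5612), np.float64(0.6125)]), (212, 298, 347, [np.float64(0.5609), np.float64(0.613)])]
0.73 [445.0, 166.6, 637.5, 222.0]
0.61 [191.6, 85.8, 430.8, 113.8]
[195. 111.]
[240. 111.]
[239.  87.]
```

```bash
python3 -c "
from rig import *
print(hand_in())"
```

```text
the job is handed in; nothing more can be done
None
```

The job is handed in: the stop is down in the third slot (90 mm) and the cheese lies across the wire line, square and flush against the plate as far as the last wrist image could show. The wire arm and other things were not touched, the last clock reading was about 18 of 58 s, and I viewed 12 pictures against the limit of 10.

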